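# Sort the counter clutter into its trays

## Robot

A 6-joint arm with a two-finger parallel gripper is mounted at the origin on a cart in front of the work surface, level with it; the furniture and walls round the work are solid. World frame = base frame: x ahead of the robot, y to its left, z up, the work surface at z = 0. Lengths are in m, angles in degrees, forces in N, time in s.
With the tool pointing down it reaches from about 0.4 to 0.825 m from the base axis. Payload 7 kg.
Tool frame: the origin (TCP) lies midway between the tips of the shut fingers; the grasp point (between the pads) lies 19 mm behind it; z points along the fingers, y is the line along which they close (so a half turn about z gives the same grasp; the last joint's range is limited). The gripper opens to 88 mm and grips with 3 to 60 N. Pads are 19 mm wide; open, the fingers measure 130 mm over their backs; the gripper's body (78 mm by 193 mm) begins 47 mm behind the grasp point.
Start: joints at [-54.253, 20.546, 0.682, 0, -70.136, -16.507], TCP at [0.222, -0.637, 0.188] pointing down, gripper open.
Joint ranges: [-176.03, 176.03], [-82.01, 121.73], [-58.28, 71.71], [-173.87, 95.51], [-174.79, -0.11], [-173.66, 173.66]. Speed limits (degrees/s): [136.94, 136.94, 172.46, 180, 180, 180].

## Interface

Orientations are given as [roll, pitch, yaw] about the fixed x, y, z axes, in that order (R = Rz(yaw) Ry(pitch) Rx(roll)).
In Python, from plant import ctrl, viewer, close_job gives the robot as it stands. The module is installed in compiled form; this text tells all that it offers.
- The arm moves only by the tool step_arm, never from a script. Its argument "moves" is a list that holds one entry, the list of rows, each a list of 5 numbers: the shift along the world's x, y, z in cm, then the turn about the world's z in rad, then the finger opening in cm, from 0 to 8.76. In form: [[[tx, ty, tz, twist, grip], ...]]. A call has 1 to 10 rows; each row shifts and turns the commanded pose from where the row before left it; what a row does not reach is not made up. A row lasts 1/10 s, in which the tool goes at most 50 mm and 8.59 degrees, less where a joint would pass 70% of its speed; a pose out of reach is approached as far as the arm can. A call with a gripper value outside its range is refused whole. The fingers move at their own pace and stop on an object; the grip force is fixed at half the most. Time passes only in rows, so rows that do not move let the fingers close. It gives the time, the measured TCP pose, the force, the opening and the grip force at its end, in the units of the state.
- ctrl.get_obs(): the state, without advancing time (a new reading comes with each control period).
- viewer.snapshot(name): name is "scene" or "top" or "wrist"; returns (picture, depth): 420x560x3 uint8, blue, green, red; 420x560 float32, m along the optical axis (not along the pixel's ray), 0 where there is no reading.
- viewer.camera_info(name): a dict with "camera_matrix" (3x3 intrinsics, pixels), "eye" and "orientation" of the camera in the world. Camera axes: x right, y down, z forward; pixel columns grow to the right and rows downward; lengths in m; the calibration is good to about 2 mm. A picture is of the moment at which its call begins: read the wrist's pose just before it. camera_info takes no time and is no camera call; for the wrist camera it gives the pose at the moment of the call.
- close_job(): hands the job in; it is judged then, once.
The state is a dict: "clock": time; "joint_pos": joint angles; "qvel": joint speeds; "tau": joint torques, N m; "tool_pos": TCP position; "orientation": TCP orientation; "force": force on the tool from outside, world axes, zero at the start; "moment": the same for the moment, N m; "opening": finger opening in m; "gripper_force": force on a finger pad.
Only numpy, scipy, OpenCV 4.12 (cv2) and the standard library are available. Lean on these libraries where they do the work, as an engineer would, in place of code of your own. Each camera call takes 0.05 s, during which the arm holds its last target. There are 200 camera calls.

## Task

Tidy the worktop: stand the two round fish-food pots in the low tray with the two large bays, the two dropper bottles in the narrow rack with the two small bays, one to a bay, and the salt shaker in the little round dish. Set each one down upright and flat on the floor of its place, without dropping it, let go of everything, and leave the wooden mill and the brown cup where they are.

Things in the scene. Friction and masses are not known exactly. Their poses are not given: they have to be found in the camera images.
- flake_pot: Taller fish-food pot: upright cylinder with a screw lid, 56 across, 75 high, about 0.1 kg. Either bay of pot_tray will do. Sizes in mm. Origin: centre of its underside, z up.
- pellet_pot: Squatter fish-food pot: upright cylinder with a screw lid, 64 across, 62 high, about 0.1 kg. Either bay of pot_tray will do. Sizes in mm. Origin: centre of its underside, z up.
- dropper_1: One of two dropper bottles of the same shape: round amber bottle with a black dropper cap, 102 high; the body is 33 across up to about 62 high, above that come a collar 24 across and a rubber bulb 13 across. It weighs 50 to 100 g. The two are alike but for their labels and may swap bays. Sizes in mm. Origin: centre of its underside, z up.
- dropper_2: One of two dropper bottles of the same shape: round amber bottle with a black dropper cap, 102 high; the body is 33 across up to about 62 high, above that come a collar 24 across and a rubber bulb 13 across. It weighs 50 to 100 g. The two are alike but for their labels and may swap bays. Sizes in mm. Origin: centre of its underside, z up.
- salt_shaker: Glass salt shaker with a domed perforated metal cap, round, 44 across, 90 high, about 0.1 kg. Sizes in mm. Origin: centre of its underside, z up.
- pot_tray: Low wooden tray, fixed to the worktop, for the pots: 92 (its x) by 184 (its y), 20 high, floor 5 thick, so the pots stand 5 above its origin. Two square bays of 80 x 80 are centred at x = 0, y = -46 and +46, parted by a wall 12 thick; outer walls 6. Its y axis points to world -x within 0.16 rad. Sizes in mm. Origin: centre of its underside, z up.
- dropper_rack: Smaller, narrower wooden rack, fixed to the worktop, for the dropper bottles: 62 (its x) by 132 (its y), 30 high, floor 5 thick. Two square bays of 50 x 50 are centred at x = 0, y = -35 and +35, parted by a wall 20 thick; outer walls 6. Its y axis points to world -x within 0.16 rad. Sizes in mm. Origin: centre of its underside, z up.
- salt_dish: Little round white ceramic dish, fixed to the worktop, for the salt shaker: 88 across the rim, 14 high, wall 4, inner floor about 70 across and 5 above its origin. Sizes in mm. Origin: centre of its underside, z up.
- mill: Bystander: dark wooden mill, 58 across, 170 high, standing loose behind the work on the left. Not to be moved. Sizes in mm. Origin: centre of its underside, z up.
- cup: Bystander: brown cup with a pale rim band, no handle, 96 across, 80 high, standing loose behind the work on the right. Not to be moved. Sizes in mm. Origin: centre of its underside, z up.
Not all that is in view belongs to the job. Leave any red look-alike of the dropper_1 alone.

How it is judged:
By the outcome, as a careful person would: the job done as asked, in the order asked, and still so for the second after the job is handed in, with the robot touching nothing.
It also fails if it takes over 120 s, if anything falls off the work surface, if the arm or the gripper's body presses on something with over 40 N, if the wrist force passes 120 N, or if a joint passes its speed limit or range.

## Working session

There is one attempt and no reset: what is moved stays moved. The work goes in short steps, Python scripts to look and compute and a tool call to move; the robot and the scene stay as the last step left them, time stands still between calls to the robot, and variables do not carry over. Pictures are saved under pics/ and viewed, at most 14 in all, crops included, and the job is handed in when it is done.

Besides the shell and the picture viewer there is one more tool, called by a JSON object that holds its "fn" and its "kwargs", one argument or row to a line. step_arm: Moves the arm, as the interface text tells. Its arguments: {"type":"object","properties":{"moves":{"type":"array","items":{"type":"array","items":{"type":"array","items":{"type":"number"}}}}},"required":["moves"]}

```bash
mkdir -p pics; python3 - <<'E'
from plant import ctrl,viewer
import cv2,numpy as np
o=ctrl.get_obs();print(o)
for n in("scene","top"):
    p,d=viewer.snapshot(n);cv2.imwrite(f"pics/{n}0.png",p);np.savez(f"{n}0.npz",p=p,d=d)
    print(viewer.camera_info(n),(d>0).mean())
E
```

```text
{'clock': 0.0, 'joint_pos': array([-5.42529871e+01,  2.05907907e+01,  6.35013509e-01, -1.98701976e-02,
       -7.01351487e+01, -1.65077155e+01]), 'qvel': array([ 0.0608849 ,  0.03004055, -0.02757591, -0.00432403,  0.01596857,
       -0.01044326]), 'tau': array([-2.54631332e-04, -5.82707655e+01,  2.93075985e+01,  6.99760839e+00,
        7.22437195e-03, -1.06453458e-04]), 'tool_pos': array([ 0.22222631, -0.63680106,  0.18674021]), 'orientation': array([ 1.79907514e+02, -7.92909990e-03, -1.60767463e+02]), 'force': array([ 1.06573603,  0.66406566, -0.27224136]), 'moment': array([-0.03370027, -0.05958091,  0.01127752]), 'gripper_force': 0.0, 'opening': 0.08748326628229534}
{'camera_matrix': array([[450.72272538,   0.        , 279.75222107],
       [  0.        , 450.72272538, 213.61615454],
       [  0.        ,   0.        ,   1.        ]]), 'eye': array([-0.21234777,  0.64653107,  0.81031521]), 'orientation': array([-129.27946272,    1.19752971, -132.01127852])} 0.9959566326530612
{'camera_matrix': array([[507.59246549,   0.        , 276.71985205],
       [  0.        , 507.59246549, 212.33939678],
       [  0.        ,   0.        ,   1.        ]]), 'eye': array([0.22165866, 0.01757326, 1.67212818]), 'orientation': array([-1.69817695e+02,  4.66409664e-02, -8.93460404e+01])} 0.9959821428571428
```

View pics/scene0.png

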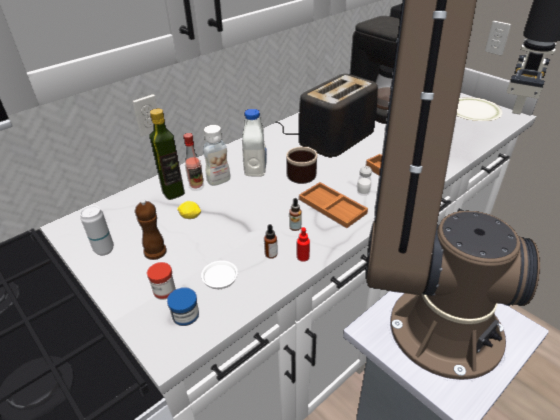

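View pics/top0.png

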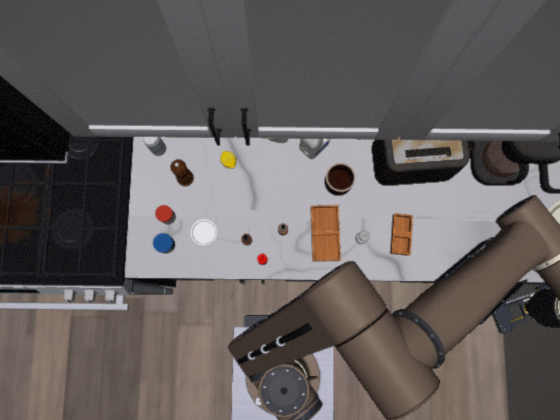

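```bash
cat > h.py <<'E'
import numpy as np,cv2
from scipy.spatial.transform import Rotation as R
from plant import ctrl,viewer
def cloud(d,ci):
    K=ci["camera_matrix"];v,u=np.indices(d.shape)
    r=np.stack([(u-K[0,2])/K[0,0],(v-K[1,2])/K[1,1],np.ones(d.shape)],-1)*d[...,None]
    return r@R.from_euler("xyz",ci["orientation"],degrees=True).as_matrix().T+ci["eye"]
E
python3 - <<'E'
from h import *
np.set_printoptions(precision=4,suppress=True)
z=np.load("top0.npz");P=cloud(z["d"],viewer.camera_info("top"));p=z["p"]
def win(u,v,r):
    return P[v-r:v+r+1,u-r:u+r+1].reshape(-1,3)
for n,u,v,r,h in [("flake",164,214,15,.075),("pellet",163,243,15,.062),("d1",247,239,10,.102),("d2",283,229,10,.102),("red",262,259,10,.1),("salt",363,237,12,.09),("mill",180,170,18,.17),("cup",340,179,22,.08),("dish",204,232,17,.014)]:
    W=win(u,v,r);q=W[(W[:,2]>h-.012)&(W[:,2]<h+.01)]
    zz=W[:,2];print(n,"zmax",zz.max(),"zmin",np.percentile(zz,5),len(q),(q.min(0)+q.max(0))/2,np.ptp(q,0))
hsv=cv2.cvtColor(p,cv2.COLOR_BGR2HSV)
for n,(a,b,c,e),h in [("tray",(300,195,350,270),.02),("rack",(385,205,420,262),.03)]:
    m=np.zeros(p.shape[:2],bool);m[b:e,a:c]=1
    m&=(hsv[...,1]>120)&(P[...,2]<.05)
    q=P[m];print(n,len(q),np.percentile(q[:,2],[2,50,98]))
    q=q[q[:,2]>h-.006]
    print(cv2.minAreaRect(q[:,:2].astype(np.float32)*1000))
print("table",np.median(win(300,150,3),0),"cab",win(300,131,1).mean(0),win(300,100,1).mean(0),"wall", win(300,140,1).mean(0))
E
```

```text
flake zmax 1.6721281812283093 zmin -0.0059802576579566225 235 [0.5028 0.3858 0.0741] [0.0529 0.0544 0.021 ]
pellet zmax 1.6721281812283093 zmin -0.005599582528765579 307 [0.4095 0.3877 0.0612] [0.0623 0.0621 0.0206]
d1 zmax 1.6721281812283093 zmin -0.006469028641234331 13 [0.4258 0.1219 0.0968] [0.0128 0.0099 0.0125]
d2 zmax 1.6721281812283093 zmin -0.006080526026509769 14 [0.46   0.0035 0.097 ] [0.0107 0.0094 0.014 ]
red zmax 1.6721281812283093 zmin -0.006238774763262622 14 [0.3615 0.0677 0.097 ] [0.0099 0.0094 0.0111]
salt zmax 1.6721281812283093 zmin -0.005725208849976803 81 [ 0.4358 -0.2547  0.088 ] [0.0288 0.0317 0.0192]
mill zmax 1.6721281812283093 zmin -0.0063080562736284925 41 [0.638  0.329  0.1659] [0.0263 0.0338 0.0156]
cup zmax 1.6721281812283093 zmin -0.005625147970000244 158 [ 0.626  -0.181   0.0787] [0.0961 0.0919 0.021 ]
dish zmax 1.6721281812283093 zmin -0.005318626302379714 618 [0.4525 0.2629 0.0114] [0.115  0.1161 0.0188]
tray 1465 [-0.003   0.0063  0.0247]
((452.7081298828125, -137.4977569580078), (180.73016357421875, 89.22706604003906), 1.7744979858398438)
rack 740 [-0.0014  0.0106  0.036 ]
((450.4605407714844, -385.8094177246094), (61.932373046875, 129.6717987060547), 84.16419219970703)
table [ 0.7333 -0.0545  0.0065] cab [ 0.6267 -0.0323  0.5162] [ 0.6359 -0.025   0.6811] wall [ 0.7527 -0.0517  0.0683]
```

Candidates in the top view:
- **Flake pot:** red-lidded pot at (164,214). **Pellet pot:** blue pot at (163,243), the wider and lower of the two. The white can at (152,145) isn't one of the pots.
- **Dropper bottles:** ambers at (247,239) and (283,229). The all-red one at (262,259) is the look-alike to leave.
- **Salt shaker:** glass with a metal cap at (363,237). The bottles and can at the back are not it.
- **Tray** at (325,233), **rack** at (402,235) and **dish** at (204,232).

I'll check this choice in a close crop and cross-check positions with the scene camera.

```bash
python3 - <<'E'
from h import *
np.set_printoptions(precision=4,suppress=True)
z=np.load("scene0.npz");P=cloud(z["d"],viewer.camera_info("scene"));p=z["p"]
cv2.imwrite("pics/crop0.png",cv2.resize(p[150:330,130:390],None,fx=3,fy=3,interpolation=cv2.INTER_CUBIC))
for n,x,y,h,r in [("flake",.503,.386,.075,.035),("pellet",.41,.388,.062,.04),("d1",.426,.122,.102,.015),("d2",.46,.0035,.102,.015),("salt",.436,-.255,.09,.03)]:
    q=P[(np.hypot(P[...,0]-x,P[...,1]-y)<r)&(P[...,2]>h-.006)]
    print(n,len(q),(q.min(0)+q.max(0))/2,np.ptp(q,0))
q=P[(abs(P[...,0]-.55)<.1)&(abs(P[...,1]-.1)<.05)];print(np.median(q,0))
E
```

```text
flake 351 [0.5053 0.389  0.0738] [0.0513 0.0553 0.0096]
pellet 536 [0.4125 0.3904 0.0613] [0.0625 0.0614 0.0104]
d1 13 [0.4302 0.1246 0.0992] [0.0104 0.0088 0.006 ]
d2 12 [0.4627 0.0056 0.0986] [0.0139 0.0095 0.005 ]
salt 45 [ 0.4386 -0.2499  0.0882] [0.0257 0.0246 0.0071]
[0.6278 0.103  0.4713]
```

View pics/crop0.png

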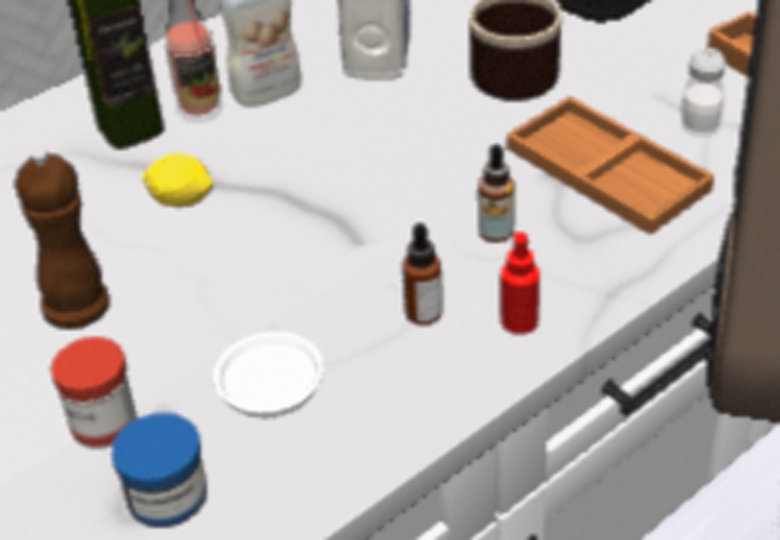

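{"fn": "step_arm", "kwargs": {
  "moves": [
    [[2, 3, 0, -0.14, 8.7], [3, 4, 0, -0.14, 8.7], [3, 4, 0, -0.056, 8.7], [3, 4, 0, 0, 8.7], [3, 4, 0, 0, 8.7], [3, 4, 0, 0, 8.7], [3, 4, 0, 0, 8.7], [3, 4, 0, 0, 8.7], [0, 4, 0, 0, 8.7], [0, 4, 0, 0, 8.7]]
  ]
}}

```text
clock: 1.1
tool_pos: [0.4526, -0.2453, 0.1869]
orientation: [180.0, -0.1, -180.0]
force: [0.6, -0.7, 0.8]
opening: 0.0866
gripper_force: 0.0
```

The crop shows amber bottles with black caps at (422,285) and (496,205), the red look-alike at (519,290), and the red-lid and blue-lid pots at (92,390) and (160,470). The two cameras agree to about 3 mm, so I'll use their average. Moving to the flake pot first.

{"fn": "step_arm", "kwargs": {
  "moves": [
    [[0, 4, 0, 0, 8.7], [0, 4, 0, 0, 8.7], [0, 4, 0, 0, 8.7], [0, 4, 0, 0, 8.7], [0, 4, 0, 0, 8.7], [0, 4, 0, 0, 8.7], [0, 4, 0, 0, 8.7], [0, 4, 0, 0, 8.7], [0.5, 4, 0, 0, 8.7], [0.5, 4, 0, 0, 8.7]]
  ]
}}

```text
clock: 2.1
tool_pos: [0.4619, 0.1544, 0.1877]
orientation: [180.0, 0.0, -180.0]
force: [0.5, -0.1, 0.8]
opening: 0.0872
gripper_force: 0.0
```

{"fn": "step_arm", "kwargs": {
  "moves": [
    [[1, 4, 0, 0, 8.7], [1, 4, 0, 0, 8.7], [1, 4, 0, 0, 8.7], [1, 4, 0, 0, 8.7], [0, 4, 0, 0, 8.7], [0, 3.3, 0, 0, 8.7], [0, 0, 0, 0, 8.7]]
  ]
}}

```text
clock: 2.8
tool_pos: [0.5019, 0.3891, 0.1861]
orientation: [-179.9, -0.1, -179.9]
force: [-0.7, -0.7, 0.0]
opening: 0.087
gripper_force: 0.0
```

```bash
cat > look.py <<'E'
import sys
from h import *
np.set_printoptions(precision=4,suppress=True)
# usage: look.py x y h r : centre of points near the top of a thing, from the wrist camera
x,y,h,r=map(float,sys.argv[1:5]); cam=sys.argv[5] if len(sys.argv)>5 else "wrist"
ci=viewer.camera_info(cam);o=ctrl.get_obs();p,d=viewer.snapshot(cam)
P=cloud(d,ci);q=P[(np.hypot(P[...,0]-x,P[...,1]-y)<r)&(P[...,2]>h-.008)&(P[...,2]<h+.012)]
print("tcp",o["tool_pos"],o["orientation"][2],"clock",o["clock"],"joints",o["joint_pos"])
if len(q): print(len(q),(q.min(0)+q.max(0))/2,np.ptp(q,0))
if len(sys.argv)>6: cv2.imwrite("pics/"+sys.argv[6],p)
E
python3 look.py .504 .3875 .075 .04 wrist w1.png
```

```text
tcp [0.5019 0.3891 0.1861] -179.87039782536496 clock 2.8 joints [  55.3509   16.9374   -4.7435   -0.011   -68.4027 -145.2172]
2709 [0.5047 0.3881 0.0726] [0.0551 0.0551 0.0111]
```

View pics/w1.png

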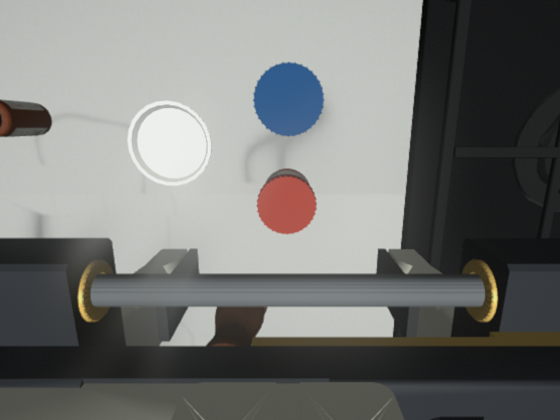

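The wrist view shows the red lid at (287,205) centred between the fingers, the blue lid at (289,99) and the dish at (170,143). Going down and gripping.

{"fn": "step_arm", "kwargs": {
  "moves": [
    [[0.3, -0.1, -3, 0, 8.7], [0, 0, -3, 0, 8.7], [0, 0, -3, 0, 8.7], [0, 0, -3, 0, 8.7], [0, 0, -2, 0, 8.7], [0, 0, -1.1, 0, 8.7], [0, 0, 0, 0, 5], [0, 0, 0, 0, 5], [0, 0, 0, 0, 5], [0, 0, 0, 0, 5]]
  ]
}}

```text
clock: 3.85
tool_pos: [0.5059, 0.3853, 0.038]
orientation: [179.9, 0.1, 180.0]
force: [-0.0, -0.2, 0.4]
opening: 0.0604
gripper_force: 0.0
```

{"fn": "step_arm", "kwargs": {
  "moves": [
    [[0, 0, 0, 0, 5], [0, 0, 0, 0, 5], [0, 0, 0, 0, 5]]
  ]
}}

```text
clock: 4.15
tool_pos: [0.5054, 0.3848, 0.0369]
orientation: [180.0, 0.0, 180.0]
force: [0.5, 1.1, 0.4]
opening: 0.05
gripper_force: 0.0
```

{"fn": "step_arm", "kwargs": {
  "moves": [
    [[0, 0, 0, 0, 3], [0, 0, 0, 0, 3], [0, 0, 0, 0, 3], [0, 0, 0, 0, 3]]
  ]
}}

```text
clock: 4.55
tool_pos: [0.5054, 0.3847, 0.0366]
orientation: [-180.0, -0.0, 180.0]
force: [-0.4, -0.7, -0.8]
opening: 0.0309
gripper_force: 0.0
```

Nothing in the grip. I'll look before moving again.

```bash
python3 look.py .504 .3875 .075 .04 wrist w2.png; python3 look.py .504 .3875 .075 .04 scene s2.png; python3 -c "
import cv2,numpy as np
a=cv2.imread('pics/w2.png');b=cv2.imread('pics/s2.png')[200:340,80:267]
cv2.imwrite('pics/m2.png',np.hstack([cv2.resize(a,(400,300)),cv2.resize(b,(400,300))]))"
```

```text
tcp [0.5054 0.3847 0.0366] 179.98955462726914 clock 4.55 joints [  54.8551   24.2349  -15.0977   -0.0007  -50.6719 -144.8651]
5300 [0.505  0.3849 0.077 ] [0.0558 0.0624 0.02  ]
tcp [0.5054 0.3847 0.0366] 179.99016341655025 clock 4.6 joints [  54.8554   24.232   -15.0953    0.001   -50.6744 -144.8659]
330 [0.5045 0.3852 0.0769] [0.0521 0.0617 0.0196]
```

View pics/m2.png

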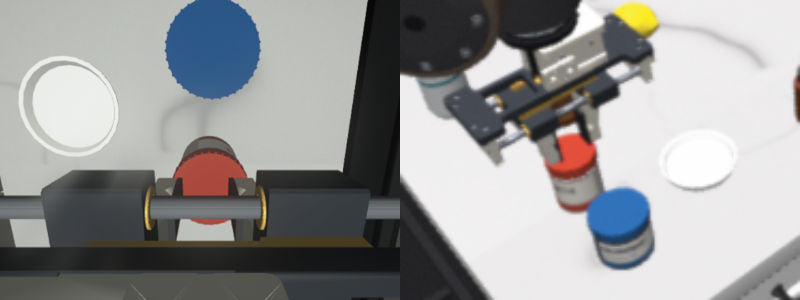

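```bash
python3 - <<'E'
from h import *
np.set_printoptions(precision=3,suppress=True)
print({k:v for k,v in ctrl.get_obs().items() if k in("opening","gripper_force","tool_pos")})
for c in("wrist","scene"):
    p,d=viewer.snapshot(c);P=cloud(d,viewer.camera_info(c))
    for a,b in((.04,.055),(.055,.07),(.08,.09),(.09,.1),(.1,.11),(.12,.14)):
        m=(P[...,2]>a)&(P[...,2]<b)&(abs(P[...,0]-.505)<.04)&(abs(P[...,1]-.385)<.1)
        q=P[m];C=p[m]
        h,_=np.histogram(q[:,1],np.arange(.315,.456,.01))
        print(c,a,len(q),"x",np.percentile(q[:,0],[1,99]) if len(q) else 0,h)
E
```

```text
{'tool_pos': array([0.505, 0.385, 0.037]), 'gripper_force': 0.0, 'opening': 0.03018637319108236}
wrist 0.04 329 x [0.479 0.491] [  0   0   0   0   0  47  90 100  77  15   0   0   0   0]
wrist 0.055 498 x [0.477 0.496] [  0   0   0   0  25  91 108 114 103  57   0   0   0   0]
wrist 0.08 599 x [0.492 0.502] [  0   0   0  16 157 129   0   0 129 155  13   0   0   0]
wrist 0.09 774 x [0.492 0.499] [  0   0   0   3 249 133   0   0 145 242   2   0   0   0]
wrist 0.1 455 x [0.492 0.514] [  0   0   0   0 138  91   0   0  87 139   0   0   0   0]
wrist 0.12 1280 x [0.491 0.512] [  0   0   0   0   1 636   0   0 642   1   0   0   0   0]
scene 0.04 115 x [0.48  0.512] [ 0  0  0  0  1  7 19 23 26 39  0  0  0  0]
scene 0.055 102 x [0.479 0.51 ] [ 0  0  0  0  1 11 17 20 20 29  4  0  0  0]
scene 0.08 60 x [0.493 0.516] [ 0  0  0  3 11 16  0  0  5 18  7  0  0  0]
scene 0.09 68 x [0.493 0.515] [ 0  0  0  1 18 18  0  0  9 14  8  0  0  0]
scene 0.1 62 x [0.493 0.515] [ 0  0  0  3 13 18  0  0  5 14  9  0  0  0]
scene 0.12 39 x [0.493 0.517] [ 0  0  0  0 13 24  0  0  0  0  0  2  0  0]
```

```bash
python3 - <<'E'
from h import *
np.set_printoptions(precision=3,suppress=True)
p,d=viewer.snapshot("wrist");P=cloud(d,viewer.camera_info("wrist"))
s=cv2.cvtColor(p,cv2.COLOR_BGR2HSV)[...,1]
m=(s<90)&(P[...,2]>.02)&(P[...,2]<.3)&(P[...,0]>.488)&(P[...,0]<.53)&(abs(P[...,1]-.385)<.05)
q=P[m];print(np.histogram(q[:,2],np.arange(.02,.3,.01)))
m=(P[...,2]>.06)&(abs(P[...,0]-.5)<.1)&(abs(P[...,1]-.385)>.06)&(abs(P[...,1]-.385)<.12)
q=P[m];print("body",np.histogram(q[:,2],np.arange(.06,.3,.01)))
E
python3 -c "
import cv2
a=cv2.imread('pics/w2.png')[180:320,180:400];cv2.imwrite('pics/c2.png',cv2.resize(a,None,fx=3.5,fy=3.5))"
```

```text
(array([ 22,  24,  11,   2,  33,  32, 594, 760, 457, 146, 898, 379, 349,
       112, 173,   0,   0,   0,   0,   0,   0,   0,   0,   0,   0,   0,
         0]), array([0.02, 0.03, 0.04, 0.05, 0.06, 0.07, 0.08, 0.09, 0.1 , 0.11, 0.12,
       0.13, 0.14, 0.15, 0.16, 0.17, 0.18, 0.19, 0.2 , 0.21, 0.22, 0.23,
       0.24, 0.25, 0.26, 0.27, 0.28, 0.29]))
body (array([   0,    0,    0,    0,    0,    0,    0,    0,  957, 1748,  161,
          0,    0,    0,    0,    0,    0,    0,    0,    0,    0,    0,
          0]), array([0.06, 0.07, 0.08, 0.09, 0.1 , 0.11, 0.12, 0.13, 0.14, 0.15, 0.16,
       0.17, 0.18, 0.19, 0.2 , 0.21, 0.22, 0.23, 0.24, 0.25, 0.26, 0.27,
       0.28, 0.29]))
```

View pics/c2.png

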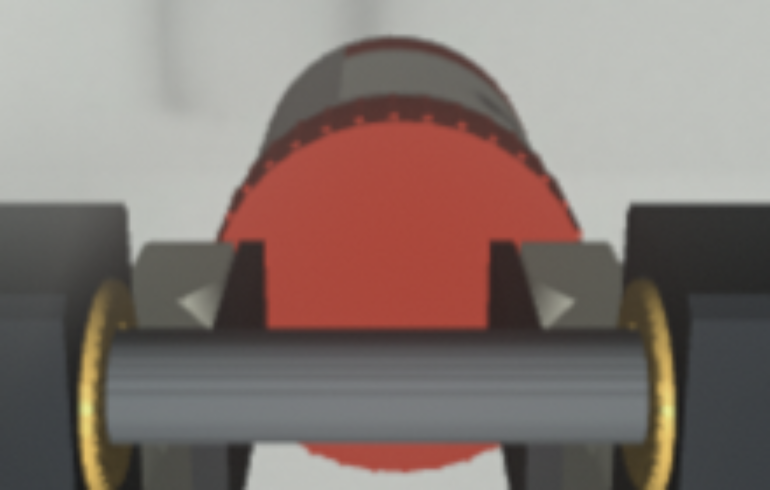

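The crop shows both finger tips ending above the red lid, at (240,300) and (515,300). The tips are at about z 0.079 and the gripper body at about 0.145, so the reported TCP z reads roughly 43 mm low. The x and y readings are right. From here on, true z = reported + 0.043. I'll open, go down 44 mm more with force checks, and grip.

{"fn": "step_arm", "kwargs": {
  "moves": [
    [[0, 0.2, 0, 0, 8.7], [0, 0, 0, 0, 8.7], [0, 0, 0, 0, 8.7], [0, 0, 0, 0, 8.7], [0, 0, 0, 0, 8.7], [0, 0, 0, 0, 8.7], [0, 0, 0, 0, 8.7]]
  ]
}}

```text
clock: 5.5
tool_pos: [0.5054, 0.3867, 0.0367]
orientation: [180.0, 0.0, 180.0]
force: [-0.1, 0.2, 0.2]
opening: 0.0806
gripper_force: 0.0
```

{"fn": "step_arm", "kwargs": {
  "moves": [
    [[0, 0, -1, 0, 8.7], [0, 0, -1, 0, 8.7], [0, 0, -1, 0, 8.7], [0, 0, -1, 0, 8.7], [0, 0, -0.2, 0, 8.7], [0, 0, 0, 0, 4.5], [0, 0, 0, 0, 4.5], [0, 0, 0, 0, 4.5], [0, 0, 0, 0, 4.5], [0, 0, 0, 0, 4.5]]
  ]
}}

```text
clock: 6.5
tool_pos: [0.5056, 0.387, -0.0049]
orientation: [180.0, 0.0, 180.0]
force: [-1.2, 0.1, 1.7]
opening: 0.0549
gripper_force: 30.0
```

Gripped: opening is 55 mm at 30 N. Lifting and carrying it to the far bay of the tray.

{"fn": "step_arm", "kwargs": {
  "moves": [
    [[0, 0, 1, 0, 4.5], [0, 0, 2, 0, 4.5], [0, 0, 3, 0, 4.5], [0, 0, 3, 0, 4.5], [0, 0, 3, 0, 4.5], [0, -2, 1, 0, 4.5], [0, -3, 0, 0, 4.5], [0, -4, 0, 0, 4.5], [0, -4, 0, 0, 4.5], [0, -4, 0, 0, 4.5]]
  ]
}}

```text
clock: 7.5
tool_pos: [0.5046, 0.2145, 0.1248]
orientation: [-180.0, -0.0, -180.0]
force: [0.9, -0.3, -1.2]
opening: 0.0553
gripper_force: 30.0
```

{"fn": "step_arm", "kwargs": {
  "moves": [
    [[0, -4, 0, 0, 4.5], [0, -4, 0, 0, 4.5], [0, -4, 0, 0, 4.5], [0, -4, 0, 0, 4.5], [0, -4, 0, 0, 4.5], [0, -4, 0, 0, 4.5], [0, -4, 0, 0, 4.5], [0, -4, 0, 0, 4.5], [-0.6, -3.2, 0, 0, 4.5], [0, 0, 0, 0, 4.5]]
  ]
}}

```text
clock: 8.5
tool_pos: [0.4975, -0.1385, 0.1246]
orientation: [-180.0, -0.1, 179.8]
force: [0.0, 0.3, -1.7]
opening: 0.0553
gripper_force: 30.0
```

```bash
python3 look.py .5 -.135 .2 .04 wrist w3.png
```

```text
tcp [ 0.4975 -0.1385  0.1246] 179.77084456223704 clock 8.5 joints [  6.2405   8.6876 -24.2369  -0.0005 -57.1411 -96.4694]
9011 [ 0.4894 -0.135   0.202 ] [0.0408 0.0742 0.02  ]
```

View pics/w3.png

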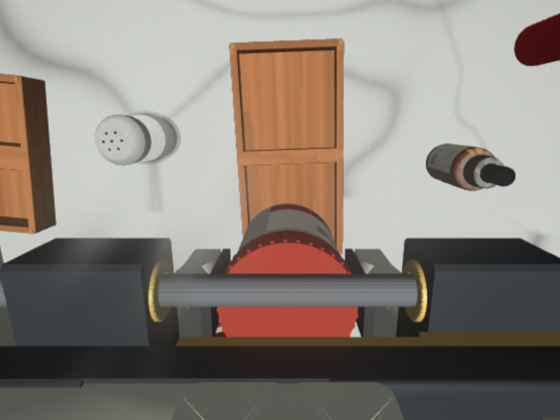

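The view shows the pot in the fingers, with the tray's near bay at (290,100) and the dividing wall at row 155. The far bay is partly hidden under the pot. I'll refine the tray position from this view.

```bash
python3 - <<'E'
from h import *
np.set_printoptions(precision=4,suppress=True)
p,d=viewer.snapshot("wrist");P=cloud(d,viewer.camera_info("wrist"))
h=cv2.cvtColor(p,cv2.COLOR_BGR2HSV)
m=(h[...,1]>110)&(h[...,0]<20)&(P[...,2]>.0)&(P[...,2]<.028)&(abs(P[...,1]+.1375)<.07)&(P[...,0]>.34)&(P[...,0]<.5)
q=P[m];print(np.percentile(q[:,2],[1,5,50,95,99]))
for lo,hi in((.36,.38),(.39,.41),(.42,.44),(.45,.47)):
    s=q[(q[:,0]>lo)&(q[:,0]<hi)&(q[:,2]>.013)];print(lo,len(s),np.percentile(s[:,1],[1,99]),np.mean(np.percentile(s[:,1],[1,99])))
    f=q[(q[:,0]>lo)&(q[:,0]<hi)&(q[:,2]<.01)];print("  floor",np.percentile(f[:,1],[1,99]))
s=q[q[:,2]>.013];print("x near edge",np.percentile(s[:,0],1)); f=q[(q[:,2]<.01)&(abs(q[:,1]+.1385)<.02)];
print(np.histogram(f[:,0],np.arange(.35,.5,.006)))
E
```

```text
[0.0039 0.0044 0.0059 0.0209 0.0216]
0.36 1125 [-0.1827 -0.0936] -0.138141225007984
  floor [-0.1774 -0.098 ]
0.39 383 [-0.1823 -0.0923] -0.13729980771394382
  floor [-0.1767 -0.0972]
0.42 341 [-0.1815 -0.0915] -0.13650347264805684
  floor [-0.1758 -0.0961]
0.45 1535 [-0.1799 -0.0908] -0.13533623237783493
  floor [-0.1746 -0.0949]
x near edge 0.364727198885744
(array([  0,   0,   0, 331, 344, 361, 358, 338, 325, 363, 323, 320, 321,
       317, 315, 314, 192,   0,  47, 303, 266, 294, 261, 274, 279]), array([0.35 , 0.356, 0.362, 0.368, 0.374, 0.38 , 0.386, 0.392, 0.398,
       0.404, 0.41 , 0.416, 0.422, 0.428, 0.434, 0.44 , 0.446, 0.452,
       0.458, 0.464, 0.47 , 0.476, 0.482, 0.488, 0.494, 0.5  ]))
```

{"fn": "step_arm", "kwargs": {
  "moves": [
    [[0.2, 0.2, -2, 0, 4.5], [0, 0, -3, 0, 4.5], [0, 0, -3, 0, 4.5], [0, 0, -1, 0, 4.5], [0, 0, 0, 0, 4.5], [0, 0, 0, 0, 4.5]]
  ]
}}

```text
clock: 9.2
tool_pos: [0.5023, -0.1329, 0.0357]
orientation: [-180.0, 0.1, -180.0]
force: [1.4, 0.3, -0.9]
opening: 0.0552
gripper_force: 30.0
```

{"fn": "step_arm", "kwargs": {
  "moves": [
    [[-0.1, -0.1, -1.5, 0, 4.5], [0, 0, -1, 0, 4.5], [0, 0, -0.5, 0, 4.5], [0, 0, -0.3, 0, 4.5], [0, 0, -0.1, 0, 4.5], [0, 0, 0, 0, 4.5]]
  ]
}}

```text
clock: 9.8
tool_pos: [0.5006, -0.1343, 0.0009]
orientation: [-180.0, 0.0, 180.0]
force: [-0.2, 0.3, -0.7]
opening: 0.0552
gripper_force: 30.0
```

{"fn": "step_arm", "kwargs": {
  "moves": [
    [[0, 0, -0.1, 0, 4.5], [0, 0, 0, 0, 4.5], [0, 0, -0.1, 0, 4.5], [0, 0, 0, 0, 4.5]]
  ]
}}

```text
clock: 10.2
tool_pos: [0.5009, -0.1343, 0.0]
orientation: [-180.0, 0.1, -180.0]
force: [-4.0, 1.6, 13.3]
opening: 0.0553
gripper_force: 30.0
```

Contact at 13 N. Releasing, rising, and heading for the pellet pot.

{"fn": "step_arm", "kwargs": {
  "moves": [
    [[0, 0, 0.05, 0, 6.2], [0, 0, 0, 0, 7], [0, 0, 0, 0, 8], [0, 0, 0, 0, 8.7], [0, 0, 0, 0, 8.7], [0, 0, 2, 0, 8.7], [0, 0, 3, 0, 8.7], [0, 0, 3, 0, 8.7], [0, 0, 3, 0, 8.7], [0, 0, 1, 0, 8.7]]
  ]
}}

```text
clock: 11.2
tool_pos: [0.5021, -0.1344, 0.1223]
orientation: [-180.0, 0.3, -180.0]
force: [0.4, -0.1, -0.9]
opening: 0.0869
gripper_force: 0.0
```

{"fn": "step_arm", "kwargs": {
  "moves": [
    [[0, 3, 0, 0, 8.7], [0, 4, 0, 0, 8.7], [0, 4, 0, 0, 8.7], [0, 4, 0, 0, 8.7], [0, 4, 0, 0, 8.7], [0, 4, 0, 0, 8.7], [-1, 4, 0, 0, 8.7], [-1, 4, 0, 0, 8.7], [-1, 4, 0, 0, 8.7], [-1, 4, 0, 0, 8.7]]
  ]
}}

```text
clock: 12.2
tool_pos: [0.4595, 0.2571, 0.1187]
orientation: [-180.0, -0.0, 180.0]
force: [1.9, 0.9, 0.7]
opening: 0.0868
gripper_force: 0.0
```

{"fn": "step_arm", "kwargs": {
  "moves": [
    [[-1, 4, 0, 0, 8.7], [-1, 4, 0, 0, 8.7], [-1, 4, 0, 0, 8.7], [-1, 2.3, 0, 0, 8.7], [-1, 0, 0, 0, 8.7], [0, 0, 0, 0, 8.7], [0, 0, 0, 0, 8.7]]
  ]
}}

```text
clock: 12.9
tool_pos: [0.4102, 0.398, 0.1189]
orientation: [-180.0, -0.0, 180.0]
force: [0.4, 0.1, -0.3]
opening: 0.0871
gripper_force: 0.0
```

```bash
python3 look.py .411 .389 .062 .045 wrist; python3 look.py .502 -.135 .08 .04 top
```

```text
tcp [0.4102 0.398  0.1189] 179.99883046660364 clock 12.9 joints [  63.737    14.0571  -18.0738   -0.0033  -57.913  -153.7364]
5053 [0.4114 0.3897 0.0596] [0.0637 0.063  0.011 ]
tcp [0.4106 0.3979 0.1191] 179.96805523369932 clock 12.95 joints [  63.7046   14.0505  -18.0568    0.0022  -57.9117 -153.7377]
222 [ 0.4978 -0.1352  0.0816] [0.0541 0.0515 0.0184]
```

{"fn": "step_arm", "kwargs": {
  "moves": [
    [[0.1, -0.8, -2, 0, 8.7], [0, 0, -3, 0, 8.7], [0, 0, -3, 0, 8.7], [0, 0, -2, 0, 8.7], [0, 0, -1.5, 0, 8.7], [0, 0, -0.9, 0, 8.7], [0, 0, 0, 0, 8.7], [0, 0, 0, 0, 5.2], [0, 0, 0, 0, 5.2], [0, 0, 0, 0, 5.2]]
  ]
}}

```text
clock: 14.0
tool_pos: [0.4118, 0.3913, -0.0039]
orientation: [179.9, 0.0, 180.0]
force: [1.3, 0.0, 0.3]
opening: 0.0684
gripper_force: 0.0
```

{"fn": "step_arm", "kwargs": {
  "moves": [
    [[0, 0, 0, 0, 5.2], [0, 0, 0, 0, 5.2]]
  ]
}}

```text
clock: 14.2
tool_pos: [0.4116, 0.3911, -0.0041]
orientation: [179.9, 0.0, -180.0]
force: [-1.4, -1.3, 4.9]
opening: 0.0632
gripper_force: 30.0
```

{"fn": "step_arm", "kwargs": {
  "moves": [
    [[0, 0, 1, 0, 5.2], [0, 0, 2, 0, 5.2], [0, 0, 3, 0, 5.2], [0, 0, 3, 0, 5.2], [0, 0, 3, 0, 5.2], [1, -2, 1, 0, 5.2], [1, -3, 0, 0, 5.2], [1, -4, 0, 0, 5.2], [1, -4, 0, 0, 5.2], [0, -4, 0, 0, 5.2]]
  ]
}}

```text
clock: 15.2
tool_pos: [0.4519, 0.2193, 0.1257]
orientation: [180.0, 0.0, 180.0]
force: [0.7, 0.2, -0.8]
opening: 0.0634
gripper_force: 30.0
```

{"fn": "step_arm", "kwargs": {
  "moves": [
    [[0, -4, 0, 0, 5.2], [0, -4, 0, 0, 5.2], [0, -4, 0, 0, 5.2], [0, -4, 0, 0, 5.2], [0, -4, 0, 0, 5.2], [0, -4, 0, 0, 5.2], [-1, -4, 0, 0, 5.2], [-1, -4, 0, 0, 5.2], [-1, -3, 0, 0, 5.2], [-1, -0.7, 0, 0, 5.2]]
  ]
}}

```text
clock: 16.2
tool_pos: [0.4105, -0.1384, 0.1256]
orientation: [-180.0, -0.0, 179.8]
force: [1.1, 0.6, -0.2]
opening: 0.0628
gripper_force: 30.0
```

{"fn": "step_arm", "kwargs": {
  "moves": [
    [[0, 0, 0, 0, 5.2], [0, 0, 0, 0, 5.2], [0, 0, 0, 0, 5.2]]
  ]
}}

```text
clock: 16.5
tool_pos: [0.412, -0.1356, 0.1254]
orientation: [180.0, 0.0, -180.0]
force: [-0.4, 0.1, -1.5]
opening: 0.0631
gripper_force: 30.0
```

{"fn": "step_arm", "kwargs": {
  "moves": [
    [[-0.2, -0.1, -2, 0, 5.2], [0, 0, -3, 0, 5.2], [0, 0, -3, 0, 5.2], [0, 0, -2, 0, 5.2], [0, 0, -1, 0, 5.2], [0, 0, -0.6, 0, 5.2], [0, 0, -0.4, 0, 5.2], [0, 0, -0.1, 0, 5.2], [0, 0, 0, 0, 5.2]]
  ]
}}

```text
clock: 17.4
tool_pos: [0.41, -0.1372, 0.0047]
orientation: [180.0, 0.1, 180.0]
force: [-0.3, 0.1, -0.3]
opening: 0.0632
gripper_force: 30.0
```

{"fn": "step_arm", "kwargs": {
  "moves": [
    [[0, 0, -0.1, 0, 5.2], [0, 0, 0, 0, 5.2], [0, 0, -0.1, 0, 5.2], [0, 0, 0, 0, 5.2]]
  ]
}}

```text
clock: 17.8
tool_pos: [0.4094, -0.1373, 0.0022]
orientation: [180.0, 0.0, 180.0]
force: [0.4, 0.0, -0.1]
opening: 0.0634
gripper_force: 30.0
```

{"fn": "step_arm", "kwargs": {
  "moves": [
    [[0, 0, -0.1, 0, 5.2], [0, 0, 0, 0, 5.2], [0, 0, -0.05, 0, 5.2], [0, 0, 0, 0, 5.2]]
  ]
}}

```text
clock: 18.2
tool_pos: [0.4094, -0.1373, 0.0009]
orientation: [-180.0, -0.0, 180.0]
force: [-1.5, 1.0, 3.1]
opening: 0.0632
gripper_force: 30.0
```

{"fn": "step_arm", "kwargs": {
  "moves": [
    [[0, 0, 0, 0, 6.8], [0, 0, 0, 0, 7.6], [0, 0, 0, 0, 8.7], [0, 0, 0, 0, 8.7], [0, 0, 0, 0, 8.7], [0, 0, 2, 0, 8.7], [0, 0, 3, 0, 8.7], [0, 0, 3, 0, 8.7], [0, 0, 3, 0, 8.7], [0, 0, 1, 0, 8.7]]
  ]
}}

```text
clock: 19.2
tool_pos: [0.4111, -0.1373, 0.1236]
orientation: [-180.0, 0.3, -180.0]
force: [-0.2, 0.4, -0.7]
opening: 0.0872
gripper_force: 0.0
```

{"fn": "step_arm", "kwargs": {
  "moves": [
    [[1, 3, 1, 0, 8.7], [1, 3, 0, 0, 8.7], [1, 3, 0, 0, 8.7], [1, 3, 0, 0, 8.7], [1.2, 2.2, 0, 0, 8.7], [0, 0, 0, 0, 8.7], [0, 0, 0, 0, 8.7]]
  ]
}}

```text
clock: 19.9
tool_pos: [0.461, 0.005, 0.13]
orientation: [-180.0, -0.1, -179.9]
force: [0.0, -0.3, -0.8]
opening: 0.0871
gripper_force: 0.0
```

```bash
python3 look.py .4615 .0045 .102 .02 wrist w4.png;python3 look.py .41 -.137 .067 .045 top
```

```text
tcp [0.461 0.005 0.13 ] -179.94954239878723 clock 19.9 joints [  25.1958    2.9687  -30.0514   -0.0178  -57.0599 -115.1356]
271 [0.4617 0.0049 0.0986] [0.0122 0.0126 0.0091]
tcp [0.4608 0.0045 0.1301] -179.99368901183516 clock 19.95 joints [  25.1473    2.9366  -30.0693   -0.0141  -57.0661 -115.1334]
299 [ 0.4078 -0.1374  0.0682] [0.0605 0.0609 0.0183]
```

View pics/w4.png

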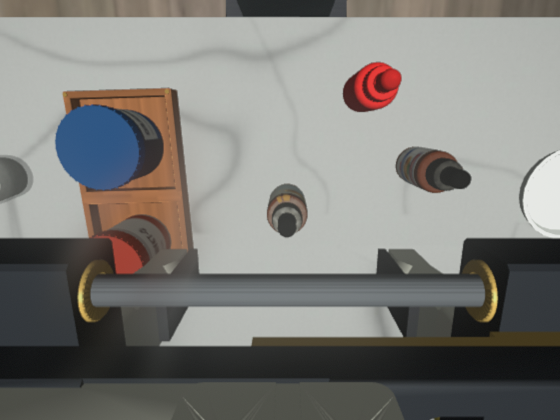

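Bottle 2 is at (287,215), upright and centred between the fingers. Both pots are in the tray and the red look-alike is clear. Going down to true z of about 0.041 so the bulb clears the gripper body.

{"fn": "step_arm", "kwargs": {
  "moves": [
    [[0, 0, -3, 0, 8.7], [0, 0, -3, 0, 8.7], [0, 0, -3, 0, 8.7], [0, 0, -2, 0, 8.7], [0, 0, -1, 0, 8.7], [0, 0, -0.7, 0, 8.7], [0, 0, -0.3, 0, 8.7], [0, 0, -0.2, 0, 8.7], [0, 0, 0, 0, 8.7]]
  ]
}}

```text
clock: 20.9
tool_pos: [0.4618, 0.0048, -0.0009]
orientation: [180.0, 0.1, 180.0]
force: [0.9, -0.7, 0.5]
opening: 0.087
gripper_force: 0.0
```

{"fn": "step_arm", "kwargs": {
  "moves": [
    [[0, 0, 0, 0, 5], [0, 0, 0, 0, 5], [0, 0, 0, 0, 5], [0, 0, 0, 0, 4], [0, 0, 0, 0, 4], [0, 0, 0, 0, 2.5], [0, 0, 0, 0, 2.5], [0, 0, 0, 0, 2.5], [0, 0, 0, 0, 2.5]]
  ]
}}

```text
clock: 21.8
tool_pos: [0.4614, 0.0047, -0.0014]
orientation: [-180.0, -0.0, 180.0]
force: [-0.1, -0.3, 1.0]
opening: 0.0315
gripper_force: 30.0
```

Gripped on the body at 31.5 mm. Carrying it to the far rack bay.

{"fn": "step_arm", "kwargs": {
  "moves": [
    [[0, 0, 1, 0, 2.5], [0, 0, 2, 0, 2.5], [0, 0, 3, 0, 2.5], [0, 0, 3, 0, 2.5], [0, 0, 3, 0, 2.5], [0, -2, 1, 0, 2.5], [0, -3, 0, 0, 2.5], [0, -4, 0, 0, 2.5], [0, -4, 0, 0, 2.5], [0, -4, 0, 0, 2.5]]
  ]
}}

```text
clock: 22.8
tool_pos: [0.4612, -0.1667, 0.1296]
orientation: [180.0, 0.1, -180.0]
force: [0.8, 0.7, -0.6]
opening: 0.0317
gripper_force: 30.0
```

{"fn": "step_arm", "kwargs": {
  "moves": [
    [[0, -4, 0, 0, 2.5], [0, -4, 0, 0, 2.5], [0.6, -4, 0, 0, 2.5], [1, -4, 0, 0, 2.5], [1, -4, 0, 0, 2.5], [0, -2.3, 0, 0, 2.5], [0, 0, 0, 0, 2.5], [0, 0, 0, 0, 2.5], [0, 0, 0, 0, 2.5]]
  ]
}}

```text
clock: 23.7
tool_pos: [0.4872, -0.3876, 0.129]
orientation: [180.0, 0.0, -180.0]
force: [0.1, -0.1, -0.1]
opening: 0.0317
gripper_force: 30.0
```

```bash
python3 - <<'E'
from h import *
np.set_printoptions(precision=4,suppress=True)
print(ctrl.get_obs()["tool_pos"])
p,d=viewer.snapshot("wrist");P=cloud(d,viewer.camera_info("wrist"));cv2.imwrite("pics/w5.png",p)
h=cv2.cvtColor(p,cv2.COLOR_BGR2HSV)
m=(h[...,1]>110)&(h[...,0]<20)&(P[...,2]>.0)&(P[...,2]<.04)&(abs(P[...,1]+.385)<.06)&(P[...,0]>.35)&(P[...,0]<.53)
q=P[m];print(np.percentile(q[:,2],[1,50,99]))
for lo in np.arange(.37,.53,.02):
    a=q[(q[:,0]>lo)&(q[:,0]<lo+.02)]
    for s in(a[a[:,2]>.024],a[a[:,2]<.01]):
        if len(s)>20: print(round(lo,3),len(s),np.percentile(s[:,1],[1,99]),np.mean(np.percentile(s[:,1],[1,99])))
f=q[(q[:,2]<.01)&(abs(q[:,1]+.385)<.015)];s=q[q[:,2]>.024];print("xmin",np.percentile(s[:,0],.5));e=np.arange(.37,.52,.005);print(e);print(np.histogram(f[:,0],e)[0])
E
```

```text
[ 0.4872 -0.3876  0.129 ]
[0.004  0.0063 0.0319]
0.37 172 [-0.4095 -0.3673] -0.3884058162835434
0.39 648 [-0.4114 -0.3505] -0.3809388553920958
0.39 1174 [-0.4055 -0.356 ] -0.3807384961339363
0.41 334 [-0.4136 -0.3521] -0.38283562729564957
0.41 1305 [-0.4076 -0.3574] -0.38247305555925126
0.43 814 [-0.4147 -0.3542] -0.3844839034364539
0.43 820 [-0.4086 -0.3591] -0.38385447075689183
0.45 1155 [-0.4162 -0.3563] -0.38621133517249584
0.45 228 [-0.412  -0.3628] -0.38739255621442575
0.47 273 [-0.4193 -0.3579] -0.38859974446686374
0.47 1121 [-0.413  -0.3634] -0.3881816830110499
0.49 264 [-0.4208 -0.3596] -0.39015651735715134
0.49 1003 [-0.4147 -0.365 ] -0.38985128403159364
0.51 102 [-0.4218 -0.3616] -0.3917115683638974
0.51 49 [-0.4152 -0.3665] -0.3908762676215646
xmin 0.3868687780271171
[0.37  0.375 0.38  0.385 0.39  0.395 0.4   0.405 0.41  0.415 0.42  0.425
 0.43  0.435 0.44  0.445 0.45  0.455 0.46  0.465 0.47  0.475 0.48  0.485
 0.49  0.495 0.5   0.505 0.51  0.515 0.52 ]
[  0   0   0   0 106 203 203 198 198 198 165 198 197 165 122   0   0   0
   1 131 163 178 169 156 155 155 154  99   5   0]
```

View pics/w5.png

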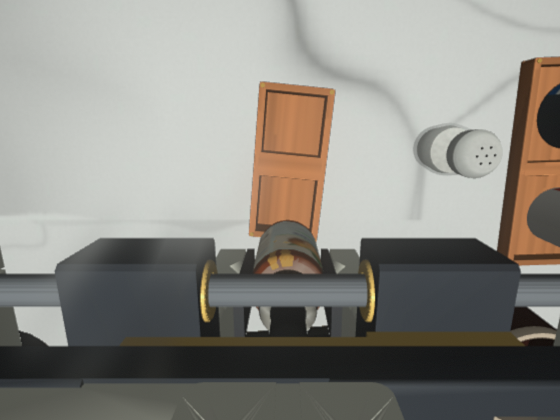

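The view shows the empty rack with its dividing wall at row 168 and the bottle held upright. The bays come out at (0.4895, -0.389) and (0.4195, -0.3825).

{"fn": "step_arm", "kwargs": {
  "moves": [
    [[0.2, -0.1, -2, 0, 2.5], [0, 0, -3, 0, 2.5], [0, 0, -3, 0, 2.5], [0, 0, -2, 0, 2.5], [0, 0, -1, 0, 2.5], [0, 0, -0.7, 0, 2.5], [0, 0, -0.3, 0, 2.5], [0, 0, -0.2, 0, 2.5], [0, 0, 0, 0, 2.5]]
  ]
}}

```text
clock: 24.65
tool_pos: [0.4898, -0.3894, 0.0073]
orientation: [-180.0, 0.1, 180.0]
force: [-0.0, 0.2, -1.0]
opening: 0.0315
gripper_force: 30.0
```

{"fn": "step_arm", "kwargs": {
  "moves": [
    [[0, 0, -0.1, 0, 2.5], [0, 0, 0, 0, 2.5], [0, 0, -0.1, 0, 2.5], [0, 0, 0, 0, 2.5]]
  ]
}}

```text
clock: 25.05
tool_pos: [0.4894, -0.3893, 0.0047]
orientation: [-180.0, 0.0, 180.0]
force: [0.3, -0.7, -0.7]
opening: 0.0317
gripper_force: 30.0
```

{"fn": "step_arm", "kwargs": {
  "moves": [
    [[0, 0, -0.1, 0, 2.5], [0, 0, 0, 0, 2.5], [0, 0, -0.05, 0, 2.5], [0, 0, 0, 0, 2.5]]
  ]
}}

```text
clock: 25.45
tool_pos: [0.4896, -0.3894, 0.0036]
orientation: [-180.0, 0.0, -180.0]
force: [-0.9, -0.3, 3.2]
opening: 0.0317
gripper_force: 30.0
```

{"fn": "step_arm", "kwargs": {
  "moves": [
    [[0, 0, 0, 0, 3.6], [0, 0, 0, 0, 4.2], [0, 0, 0, 0, 5.5], [0, 0, 0, 0, 7], [0, 0, 0, 0, 7], [0, 0, 2, 0, 7], [0, 0, 3, 0, 7], [0, 0, 3, 0, 8.7], [0, 0, 3, 0, 8.7], [0, 0, 1.5, 0, 8.7]]
  ]
}}

```text
clock: 26.45
tool_pos: [0.4905, -0.39, 0.1313]
orientation: [-179.9, 0.2, -180.0]
force: [-0.2, 0.3, 0.9]
opening: 0.0858
gripper_force: 0.0
```

{"fn": "step_arm", "kwargs": {
  "moves": [
    [[0, 3, 0, 0, 8.7], [0, 4, 0, 0, 8.7], [0, 4, 0, 0, 8.7], [0, 4, 0, 0, 8.7], [0, 4, 0, 0, 8.7], [0, 4, 0, 0, 8.7], [0, 4, 0, 0, 8.7], [-1, 4, 0, 0, 8.7], [-1, 4, 0, 0, 8.7], [-1, 4, 0, 0, 8.7]]
  ]
}}

```text
clock: 27.45
tool_pos: [0.4588, 0.0022, 0.1283]
orientation: [180.0, 0.0, 180.0]
force: [1.3, 0.9, 0.3]
opening: 0.0871
gripper_force: 0.0
```

{"fn": "step_arm", "kwargs": {
  "moves": [
    [[-1, 4, 0, 0, 8.7], [-1, 4, 0, 0, 8.7], [-1.1, 4, 0, 0, 8.7], [0, 0.3, 0, 0, 8.7], [0, 0, 0, 0, 8.7], [0, 0, 0, 0, 8.7]]
  ]
}}

```text
clock: 28.05
tool_pos: [0.4283, 0.1232, 0.1281]
orientation: [-180.0, -0.0, 180.0]
force: [0.6, -0.1, -0.3]
opening: 0.0869
gripper_force: 0.0
```

```bash
python3 look.py .4285 .1235 .102 .02 wrist w6.png;python3 look.py .4895 -.389 .107 .02 top
```

```text
tcp [0.4283 0.1232 0.1281] 179.99032149341164 clock 28.05 joints [  41.5373    1.4675  -31.9277    0.0002  -56.6238 -131.5471]
274 [0.4273 0.1224 0.0986] [0.0129 0.0125 0.0092]
tcp [0.4284 0.1229 0.1281] 179.93596736626887 clock 28.1 joints [  41.4924    1.4691  -31.9283   -0.0026  -56.6206 -131.555 ]
14 [ 0.4885 -0.3913  0.1033] [0.0103 0.0096 0.0085]
```

The first bottle is standing in its bay with its top at 0.107. Gripping the second.

{"fn": "step_arm", "kwargs": {
  "moves": [
    [[-0.1, 0, -3, 0, 8.7], [0, 0, -3, 0, 8.7], [0, 0, -3, 0, 8.7], [0, 0, -2, 0, 8.7], [0, 0, -1, 0, 8.7], [0, 0, -0.5, 0, 8.7], [0, 0, -0.3, 0, 8.7], [0, 0, -0.2, 0, 8.7], [0, 0, 0, 0, 8.7]]
  ]
}}

```text
clock: 29.05
tool_pos: [0.4278, 0.1239, -0.0013]
orientation: [180.0, 0.0, 180.0]
force: [-0.2, -0.1, 0.1]
opening: 0.0871
gripper_force: 0.0
```

{"fn": "step_arm", "kwargs": {
  "moves": [
    [[0, 0, 0, 0, 5], [0, 0, 0, 0, 5], [0, 0, 0, 0, 5], [0, 0, 0, 0, 4], [0, 0, 0, 0, 4], [0, 0, 0, 0, 2.5], [0, 0, 0, 0, 2.5], [0, 0, 0, 0, 2.5], [0, 0, 0, 0, 2.5]]
  ]
}}

```text
clock: 29.95
tool_pos: [0.4273, 0.1237, -0.0019]
orientation: [-180.0, -0.0, 180.0]
force: [-0.3, 1.0, -0.0]
opening: 0.0318
gripper_force: 29.9
```

{"fn": "step_arm", "kwargs": {
  "moves": [
    [[0, 0, 1, 0, 2.5], [0, 0, 2, 0, 2.5], [0, 0, 3, 0, 2.5], [0, 0, 3, 0, 2.5], [0, 0, 3, 0, 2.5], [0.5, -2, 1, 0, 2.5], [0.5, -3, 0, 0, 2.5], [0.5, -4, 0, 0, 2.5], [0.5, -4, 0, 0, 2.5], [0, -4, 0, 0, 2.5]]
  ]
}}

```text
clock: 30.95
tool_pos: [0.4477, -0.0477, 0.1291]
orientation: [180.0, 0.1, -180.0]
force: [1.3, 0.5, -0.6]
opening: 0.0317
gripper_force: 29.9
```

{"fn": "step_arm", "kwargs": {
  "moves": [
    [[0, -4, 0, 0, 2.5], [0, -4, 0, 0, 2.5], [0, -4, 0, 0, 2.5], [0, -4, 0, 0, 2.5], [0, -4, 0, 0, 2.5], [0, -4, 0, 0, 2.5], [-1, -4, 0, 0, 2.5], [-1, -3, 0, 0, 2.5], [-0.8, -2.6, 0, 0, 2.5], [0, 0, 0, 0, 2.5]]
  ]
}}

```text
clock: 31.95
tool_pos: [0.4181, -0.3848, 0.1285]
orientation: [-180.0, -0.0, 179.8]
force: [0.2, 0.2, -1.3]
opening: 0.0313
gripper_force: 29.9
```

{"fn": "step_arm", "kwargs": {
  "moves": [
    [[0, 0, 0, 0, 2.5], [0, 0, 0, 0, 2.5]]
  ]
}}

```text
clock: 32.15
tool_pos: [0.4194, -0.3818, 0.1285]
orientation: [180.0, 0.0, 180.0]
force: [-0.4, 0.2, -0.4]
opening: 0.0315
gripper_force: 29.9
```

{"fn": "step_arm", "kwargs": {
  "moves": [
    [[0, -0.1, -2, 0, 2.5], [0, 0, -3, 0, 2.5], [0, 0, -3, 0, 2.5], [0, 0, -2, 0, 2.5], [0, 0, -1, 0, 2.5], [0, 0, -0.7, 0, 2.5], [0, 0, -0.3, 0, 2.5], [0, 0, -0.2, 0, 2.5], [0, 0, 0, 0, 2.5]]
  ]
}}

```text
clock: 33.05
tool_pos: [0.4198, -0.3834, 0.0067]
orientation: [-180.0, 0.1, 180.0]
force: [0.8, -0.7, 0.2]
opening: 0.0311
gripper_force: 29.9
```

{"fn": "step_arm", "kwargs": {
  "moves": [
    [[0, 0, -0.1, 0, 2.5], [0, 0, 0, 0, 2.5], [0, 0, -0.1, 0, 2.5], [0, 0, 0, 0, 2.5], [0, 0, -0.1, 0, 2.5], [0, 0, 0, 0, 2.5]]
  ]
}}

```text
clock: 33.65
tool_pos: [0.4195, -0.3834, 0.0031]
orientation: [-180.0, 0.0, 180.0]
force: [-0.2, 0.7, 0.2]
opening: 0.0314
gripper_force: 29.9
```

{"fn": "step_arm", "kwargs": {
  "moves": [
    [[0, 0, -0.05, 0, 2.5], [0, 0, 0, 0, 2.5]]
  ]
}}

```text
clock: 33.85
tool_pos: [0.4196, -0.3834, 0.003]
orientation: [-180.0, 0.0, 180.0]
force: [-0.5, 0.4, 4.1]
opening: 0.0312
gripper_force: 29.9
```

{"fn": "step_arm", "kwargs": {
  "moves": [
    [[0, 0, 0, 0, 3.6], [0, 0, 0, 0, 4.2], [0, 0, 0, 0, 5.5], [0, 0, 0, 0, 7], [0, 0, 0, 0, 7], [0, 0, 2, 0, 7], [0, 0, 3, 0, 7], [0, 0, 3, 0, 8.7], [0, 0, 3, 0, 8.7], [0, 0, 1.5, 0, 8.7]]
  ]
}}

```text
clock: 34.85
tool_pos: [0.4204, -0.384, 0.1306]
orientation: [-179.9, 0.2, -180.0]
force: [-0.1, -0.6, -0.6]
opening: 0.085
gripper_force: 0.0
```

{"fn": "step_arm", "kwargs": {
  "moves": [
    [[0.5, 3, 0, 0, 8.7], [0.5, 3, 0, 0, 8.7], [0.5, 3, 0, 0, 8.7], [0.2, 3, 0, 0, 8.7], [0, 1.1, 0, 0, 8.7], [0, 0, 0, 0, 8.7], [0, 0, 0, 0, 8.7]]
  ]
}}

```text
clock: 35.55
tool_pos: [0.4366, -0.2525, 0.1278]
orientation: [-180.0, 0.0, -180.0]
force: [0.5, -0.5, -0.3]
opening: 0.0872
gripper_force: 0.0
```

```bash
python3 look.py .437 -.252 .09 .03 wrist w7.png;python3 look.py .4195 -.3825 .107 .02 top
```

```text
tcp [ 0.4366 -0.2525  0.1278] -179.96535647700583 clock 35.55 joints [ -7.682    7.2917 -25.4595   0.012  -57.2311 -82.2899]
1315 [ 0.4377 -0.2534  0.0867] [0.0308 0.0307 0.0093]
tcp [ 0.4365 -0.2528  0.1277] 179.98685606974948 clock 35.6 joints [ -7.7204   7.3142 -25.4467   0.0089 -57.2328 -82.2976]
2 [ 0.4117 -0.3861  0.0996] [0.0002 0.0034 0.001 ]
```

View pics/w7.png

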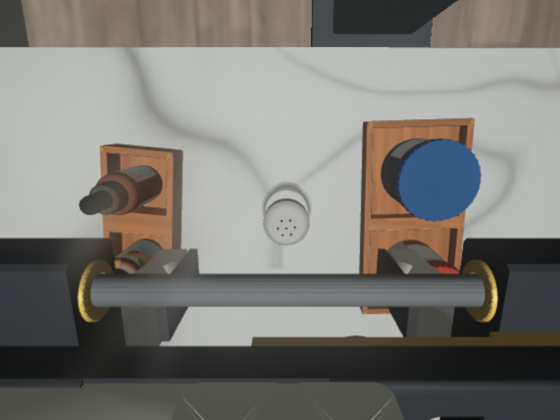

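Both bottles stand in the rack at (130,190) and (135,255), and the shaker is at (287,222), centred. Gripping it.

{"fn": "step_arm", "kwargs": {
  "moves": [
    [[0.1, -0.1, -3, 0, 8.7], [0, 0, -3, 0, 8.7], [0, 0, -3, 0, 8.7], [0, 0, -2, 0, 8.7], [0, 0, -1, 0, 8.7], [0, 0, -0.8, 0, 8.7], [0, 0, -0.5, 0, 8.7], [0, 0, -0.2, 0, 8.7], [0, 0, 0, 0, 8.7]]
  ]
}}

```text
clock: 36.55
tool_pos: [0.4378, -0.2534, -0.007]
orientation: [-180.0, 0.0, 180.0]
force: [-0.2, 0.7, 0.7]
opening: 0.0869
gripper_force: 0.0
```

{"fn": "step_arm", "kwargs": {
  "moves": [
    [[0, 0, 0, 0, 6], [0, 0, 0, 0, 6], [0, 0, 0, 0, 5.2], [0, 0, 0, 0, 5], [0, 0, 0, 0, 3.5], [0, 0, 0, 0, 3.5], [0, 0, 0, 0, 3.5], [0, 0, 0, 0, 3.5]]
  ]
}}

```text
clock: 37.35
tool_pos: [0.4374, -0.2533, -0.0073]
orientation: [180.0, 0.0, 180.0]
force: [0.3, -0.3, 1.9]
opening: 0.043
gripper_force: 30.0
```

{"fn": "step_arm", "kwargs": {
  "moves": [
    [[0, 0, 1, 0, 3.5], [0, 0, 2, 0, 3.5], [0, 0, 3, 0, 3.5], [0, 0, 3, 0, 3.5], [0, 0, 3, 0, 3.5], [0, 2, 1, 0, 3.5], [0, 3, 0, 0, 3.5], [0, 4, 0, 0, 3.5], [0, 4, 0, 0, 3.5], [0, 4, 0, 0, 3.5]]
  ]
}}

```text
clock: 38.35
tool_pos: [0.437, -0.082, 0.1233]
orientation: [180.0, 0.0, 180.0]
force: [0.7, 0.5, -1.4]
opening: 0.043
gripper_force: 30.0
```

{"fn": "step_arm", "kwargs": {
  "moves": [
    [[0, 4, 0, 0, 3.5], [0, 4, 0, 0, 3.5], [0, 4, 0, 0, 3.5], [0, 4, 0, 0, 3.5], [0, 4, 0, 0, 3.5], [0.5, 4, 0, 0, 3.5], [0.5, 4, 0, 0, 3.5], [0.6, 4, 0, 0, 3.5], [0, 2.7, 0, 0, 3.5], [0, 0, 0, 0, 3.5]]
  ]
}}

```text
clock: 39.35
tool_pos: [0.4536, 0.2667, 0.1229]
orientation: [180.0, 0.0, -179.9]
force: [0.5, -0.5, -1.7]
opening: 0.043
gripper_force: 30.0
```

```bash
python3 - <<'E'
from h import *
np.set_printoptions(precision=4,suppress=True)
print(ctrl.get_obs()["tool_pos"])
for c in("wrist","top","scene"):
    P=cloud(*reversed([viewer.camera_info(c),viewer.snapshot(c)[1]]))
    q=P[(P[...,2]>.0105)&(P[...,2]<.02)&(np.hypot(P[...,0]-.4525,P[...,1]-.263)<.06)]
    if c=="top": continue
    if len(q)>5:
        (a,b),r=cv2.minEnclosingCircle(q[:,:2].astype(np.float32));print(c,len(q),a,b,r, np.median(q[:,2]))
z=np.load("scene0.npz");P=cloud(z["d"],viewer.camera_info("scene"))
q=P[(P[...,2]>.010)&(P[...,2]<.02)&(np.hypot(P[...,0]-.4525,P[...,1]-.263)<.06)]
print("scene0",cv2.minEnclosingCircle(q[:,:2].astype(np.float32)))
E
```

```text
[0.4536 0.2667 0.1229]
wrist 1221 0.4528294503688812 0.26524874567985535 0.04353989660739899 0.014008265248114993
scene 182 0.4541493058204651 0.2645737826824188 0.044658586382865906 0.013461997816797355
scene0 ((0.45513400435447693, 0.2656790614128113), 0.04488956183195114)
```

{"fn": "step_arm", "kwargs": {
  "moves": [
    [[0, 0, -2, 0, 3.5], [0, 0, -3, 0, 3.5], [0, 0, -3, 0, 3.5], [0, 0, -2, 0, 3.5], [0, 0, -1, 0, 3.5], [0, 0, -0.5, 0, 3.5], [0, 0, 0, 0, 3.5]]
  ]
}}

```text
clock: 40.2
tool_pos: [0.4536, 0.2634, 0.0079]
orientation: [-180.0, 0.0, 180.0]
force: [0.2, -0.0, -1.4]
opening: 0.0429
gripper_force: 30.0
```

{"fn": "step_arm", "kwargs": {
  "moves": [
    [[0, 0.2, -0.5, 0, 3.5], [0, 0, -0.2, 0, 3.5], [0, 0, -0.1, 0, 3.5], [0, 0, 0, 0, 3.5], [0, 0, -0.1, 0, 3.5], [0, 0, 0, 0, 3.5]]
  ]
}}

```text
clock: 40.8
tool_pos: [0.4534, 0.2657, -0.0013]
orientation: [180.0, 0.0, 180.0]
force: [-0.2, 0.8, -1.9]
opening: 0.0428
gripper_force: 30.0
```

{"fn": "step_arm", "kwargs": {
  "moves": [
    [[0, 0, -0.05, 0, 3.5], [0, 0, 0, 0, 3.5]]
  ]
}}

```text
clock: 41.0
tool_pos: [0.4534, 0.2657, -0.0019]
orientation: [180.0, -0.0, 180.0]
force: [-1.0, -0.4, -1.6]
opening: 0.0429
gripper_force: 30.0
```

{"fn": "step_arm", "kwargs": {
  "moves": [
    [[0, 0, -0.05, 0, 3.5], [0, 0, 0, 0, 3.5], [0, 0, -0.05, 0, 3.5], [0, 0, 0, 0, 3.5]]
  ]
}}

```text
clock: 41.4
tool_pos: [0.4535, 0.2657, -0.0023]
orientation: [180.0, 0.0, -180.0]
force: [-1.5, -0.2, 6.3]
opening: 0.0433
gripper_force: 30.0
```

Contact at 6 N. Releasing, rising and moving clear for a final look.

{"fn": "step_arm", "kwargs": {
  "moves": [
    [[0, 0, 0, 0, 4.8], [0, 0, 0, 0, 5.5], [0, 0, 0, 0, 7], [0, 0, 0, 0, 8.7], [0, 0, 0, 0, 8.7], [0, 0, 2, 0, 8.7], [0, 0, 3, 0, 8.7], [0, 0, 3, 0, 8.7], [0, 0, 3, 0, 8.7], [0, 0, 2, 0, 8.7]]
  ]
}}

```text
clock: 42.4
tool_pos: [0.454, 0.2662, 0.1295]
orientation: [179.9, 0.1, -180.0]
force: [0.2, -0.2, -0.2]
opening: 0.0871
gripper_force: 0.0
```

{"fn": "step_arm", "kwargs": {
  "moves": [
    [[0, -2, 1, 0, 8.7], [0, -3, 0, 0, 8.7], [0, -4, 0, 0, 8.7], [0, -4, 0, 0, 8.7], [0, -4, 0, 0, 8.7], [0, -3, 0, 0, 8.7], [0, -2, 0, 0, 8.7], [0, 0, 0, 0, 8.7]]
  ]
}}

```text
clock: 43.2
tool_pos: [0.4523, 0.043, 0.1368]
orientation: [-180.0, -0.1, 179.8]
force: [-0.3, -0.4, -0.3]
opening: 0.087
gripper_force: 0.0
```

```bash
for a in ".502 -.134 .08 .04" ".41 -.137 .067 .045" ".4895 -.389 .107 .02" ".4195 -.3825 .107 .02" ".4535 .265 .095 .03" ".64 .33 .17 .03" ".626 -.181 .08 .06" ".3615 .0677 .1 .02"; do python3 look.py $a top f.png|tail -1; done
python3 - <<'E'
from h import *
a,_=viewer.snapshot("scene");b=cv2.imread("pics/f.png")
cv2.imwrite("pics/final.png",np.hstack([cv2.resize(a[100:370,100:460],(400,300)),cv2.resize(b[120:300,120:420],(400,240)) if 0 else cv2.copyMakeBorder(cv2.resize(b[120:300,120:440],(400,225)),0,75,0,0,0)]))
E
```

```text
220 [ 0.4981 -0.1348  0.0802] [0.052  0.0517 0.0163]
294 [ 0.4082 -0.1372  0.0685] [0.0623 0.0606 0.0189]
15 [ 0.4885 -0.3898  0.1061] [0.0105 0.0137 0.0128]
13 [ 0.4164 -0.3843  0.1037] [0.0094 0.0125 0.0087]
tcp [0.4533 0.0459 0.137 ] 179.9901660351048 clock 43.4 joints [  30.6695    1.9508  -30.1083   -0.0063  -57.9478 -120.676 ]
18 [0.6359 0.3314 0.1687] [0.0193 0.0152 0.0113]
136 [ 0.6266 -0.1811  0.0787] [0.0945 0.0916 0.0129]
14 [0.3616 0.0678 0.1001] [0.0099 0.0095 0.0131]
```

View pics/final.png

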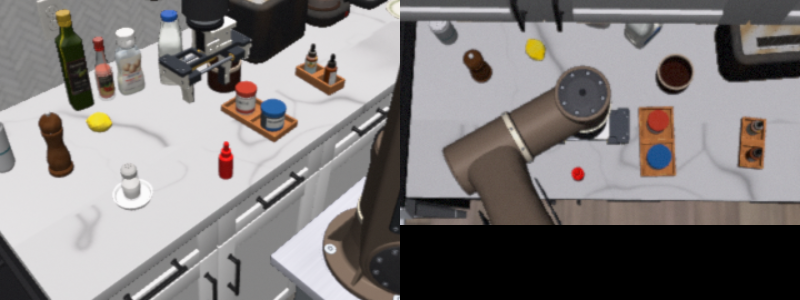

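The final picture shows the shaker upright in the dish at (130,185), the pots in the tray at (246,95) and (273,113), and the bottles in the rack at (312,55) and (332,68). The mill, cup and red look-alike have not moved, and the gripper is clear of everything.

```bash
python3 -c "
from plant import close_job
print(close_job())"
```

```text
the job is handed in; nothing more can be done
None
```

The job is done and handed in at about 44 s: both pots are in the tray, both droppers in the rack and the shaker in the dish, all upright and released, with the mill, cup and red look-alike left where they were.

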